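# Return the test plate through the slot of the returns box

### The arm

A 7-joint arm with a two-finger parallel gripper is mounted at the origin on the work surface. World frame = base frame: x ahead of the robot, y to its left, z up, the work surface at z = 0. Lengths are in mm, angles in rad, forces in N, time in s.
With the tool pointing down it reaches from about 425 to 975 mm from the base axis. Payload 16.7 kg.
Tool frame: the origin (TCP) lies between the finger pads; the fingertips stand 19 mm ahead of it and the grasp point (between the pads) is the TCP; z points along the fingers, x is the direction in which the jaws open and shut, and the axes are right-handed (so a half turn about z gives the same grasp; the last joint's range is limited). The gripper opens to 85 mm and grips with 20 to 120 N. Pads are 22 mm wide; open, the fingers measure 114 mm over their backs; the gripper's body (76 mm by 85 mm) begins 54 mm behind the grasp point. The pads swing forward as they close: fully open they stand 13 mm farther back than shut.
Start: joints at [-1.373, 0.426, 0.074, 1.606, -0.034, 1.111, -0.067], TCP at [230.065, 634.545, 250.302] pointing down, gripper open.
Joint ranges: [-2.85, 2.85], [-0.5, 2.14], [-1.23, 1.37], [0.21, 2.46], [-1.02, 4.16], [0.16, 2.05], [-2.73, 2.73]. Speed limits (rad/s): [1.89, 1.89, 2.39, 2.39, 3.01, 3.01, 3.01].

### API

Orientations are given as a unit quaternion [x, y, z, w].
In Python, from cell import bot, eyes, order gives the robot as it stands. The module is installed in compiled form; this text tells all that it offers.
- The arm moves only by the tool send_rows, never from a script. Its argument "commands" is a list of rows, each a list of 7 numbers: the shift along the tool's x, y, z in m, then the turn, a rotation vector about the tool's x, y, z in rad, then the opening, from -1 (shut) to 1 (fully open). In form: [[tx, ty, tz, ax, ay, az, hand], ...]. A call has 1 to 12 rows; each row is the pose to reach, as a shift and turn from the pose commanded when the call began, along the tool's axes at that moment; what a row does not reach only later rows make up. A row lasts 1/8 s, in which the tool goes at most 62.5 mm and 10.7 degrees, less where a joint would pass 70% of its speed; a pose out of reach is approached as far as the arm can. A call with a gripper value outside its range is refused whole. The fingers move at their own pace and stop on an object; "grip_force" is the grip in N (left out, the last holds). Time passes only in rows, so rows that repeat a pose let the fingers close. It gives the time, the measured TCP pose, the force and the opening at its end, in the units of the state.
- bot.get_state(): the state, without advancing time (a new reading comes with each control period).
- eyes.read_camera(name): name is "side" or "top"; returns the picture (420x560x3 uint8, red, green, blue); there is no depth.
- eyes.camera_info(name): a dict with "camera_matrix" (3x3 intrinsics, pixels), "distortion" ([k1, k2, p1, p2, k3] as OpenCV has them; the pictures are not rectified), "R" (3x3) and "t" (3): a world point X has camera coordinates R X + t. Camera axes: x right, y down, z forward; pixel columns grow to the right and rows downward; lengths in mm; the calibration is good to about 2 mm. A picture is of the moment at which its call begins. camera_info takes no time and is no camera call.
- order.close_job(): hands the job in, once; it reports no verdict.
The state is a dict: "t": time; "qpos": joint angles; "dq": joint speeds; "effort": joint torques, N m; "eef_pos": TCP position; "orientation": TCP orientation; "ft_force": force on the tool from outside, world axes, zero at the start; "ft_torque": the same for the moment, N m; "grip_width": opening from 0.0 (shut) to 1.0 (fully open).
Only numpy, scipy, OpenCV 4.12 (cv2) and the standard library are available. Lean on these libraries where they do the work, as an engineer would, in place of code of your own. Each camera call takes 0.05 s, during which the arm holds its last target.

### The job

Post the oblong flat aluminium test plate through the slot in the front of the grey returns box, lengthways and lying flat, and push it right through so that all of it is inside the box. Leave the other two flat pieces and the loose casting where they are.

Things in the scene. Friction and masses are not known exactly. Their poses are not given: they have to be found in the camera images.
- plate: The test plate to post: a flat oblong aluminium plate, 130 mm long (its x), 60 mm wide (its y), 6 mm thick, about 0.125 kg, with a row of dark dots along its top. It lies flat on the table; origin at the centre of its underside, z up. It is the only 130 x 60 mm piece; either end may go in first.
- plate_end_a (a point): Middle of the plate's +x end face, at half its thickness.
- plate_end_b (a point): Middle of the plate's -x end face, at half its thickness.
- box: Grey steel returns box fixed to the table, closed but for its front slot: 204 mm deep (its x, pointing into the box, away from the robot), 150 mm wide (y), 115 mm high. Origin on the table, in the plane of the box's front face, mid-width. A 5 mm thick, 108 mm wide steel slot plate, z 30 to 115 mm, forms the front (x 0 to 5 mm).
- box_slot (a point): Nominal middle of the slot's mouth: box x=0, y=0, z=80 mm. Slot 63 mm wide, z 79 to 90 mm: 1.5 mm spare each side. The slot plate, with slot, tongue and notch, is screwed on firmly but up to 12 mm left or right (box y) of this point. The shift is NOT in the readings: find it by touch (when off, the test plate butts on one side and twists the tool) or by sight.
- box_tongue (a point): Nominal outer end (top, middle; box x=-60, y=0, z=80 mm) of a level steel tongue, 24 mm wide, 4 thick, shifted with the slot, running through it to x=+25 mm inside; a thin web below it near the face. The test plate can be laid on it, overhanging 18 mm each side. Past its inner end the plate tips nose down to the box floor once its tail clears the slot plate (it may stay leaning there).
- box_notch (a point): Nominal middle of the finger notch at box x=0, y=0, z=115 mm: above the slot the slot plate is cut away 44 mm wide, up to the top (shifted with the slot); the 4 mm roof behind is cut away 76 mm wide (not shifted) back to x=34 mm. So shut fingertips pointing down can follow the test plate's rear edge some 15 mm past the face.
- square: Bystander: flat square aluminium plate 95 x 95 x 12 mm; origin at the centre of its underside. Leave it alone.
- bar: Bystander: flat waisted aluminium test bar, 158 mm long (x), 30 mm wide at its ends, 6 mm thick; origin at the centre of its underside. Leave it alone.
- bracket: Bystander: forked aluminium casting, about 150 x 115 x 45 mm, on the table at the robot's left; origin on the table under its middle. Leave it alone.
Things that resemble listed ones, but are neither listed nor needed, are in the scene too. Leave any blue, red or yellow look-alike of the plate alone.

How it is judged (in metres and radians):
On the way:
1. one end of the test plate is through the slot by at least 20 mm, the plate lying flat (((x of plate_end_a in the frame of box between 0.02 and 0.1 m and y of plate_end_a in the frame of box between -0.02 and 0.02 m and z of plate_end_a in the frame of box between 0.07 and 0.1 m) or (x of plate_end_b in the frame of box between 0.02 and 0.1 m and y of plate_end_b in the frame of box between -0.02 and 0.02 m and z of plate_end_b in the frame of box between 0.07 and 0.1 m)) and angle between plate's own z axis and vertical below 0.2 rad), for 0.1 s.
At the end, for the whole second after the job is handed in: Both ends of the test plate are inside the box: at least 3 mm behind the slot plate's outer face, within the box's walls and below its roof's top (115 mm); the plate is at rest (under 20 mm/s and 0.2 rad/s) (x of plate_end_a in the frame of box between 0.003 and 0.203 m and y of plate_end_a in the frame of box between -0.075 and 0.075 m and z of each of plate_end_a, plate_end_b in the frame of box below 0.115 m and x of plate_end_b in the frame of box between 0.003 and 0.203 m and y of plate_end_b in the frame of box between -0.075 and 0.075 m and linear speed of plate below 0.02 m/s and angular speed of plate below 0.2 rad/s); the robot touches nothing.
It fails at once if the square plate is moved more than 20 mm (distance of square from where it was at the start of the episode above 0.02 m).
It fails at once if the test bar is moved more than 20 mm (distance of bar from where it was at the start of the episode above 0.02 m).
It fails at once if the casting is moved more than 20 mm (distance of bracket from where it was at the start of the episode above 0.02 m).
It also fails if it takes over 72 s, if anything falls off the work surface, if the arm or the gripper's body presses on something with over 40 N, if the wrist force passes 120 N, or if a joint passes its speed limit or range.

## Working session

There is one attempt and no reset: what is moved stays moved. The work goes in short steps, Python scripts to look and compute and a tool call to move; the robot and the scene stay as the last step left them, time stands still between calls to the robot, and variables do not carry over. Pictures are saved under pics/ and viewed, and the job is handed in when it is done.

Besides the shell and the picture viewer there is one more tool, called by a JSON object that holds its "op" and its "data", one argument or row to a line. send_rows: Moves the arm, as the interface text tells. Its arguments: {"type":"object","properties":{"commands":{"type":"array","items":{"type":"array","items":{"type":"number"}}},"grip_force":{"type":"number"}},"required":["commands"]}

```bash
mkdir -p pics
python3 - <<'E'
from cell import bot,eyes
import cv2
s=bot.get_state();print(s)
for n in("top","side"):
    cv2.imwrite(f"pics/{n}0.png",eyes.read_camera(n)[:,:,::-1]); i=eyes.camera_info(n);print(n,i)
E
```

```text
{'t': 0.0, 'qpos': array([-1.37250808,  0.42672489,  0.07383923,  1.60658707, -0.03410888,
        1.11080961, -0.06708693]), 'dq': array([-0.00011251, -0.00101091,  0.00061947,  0.00060868,  0.00080678,
        0.00029618, -0.00096265]), 'effort': array([-2.69774739e-05, -9.49854541e+01,  3.76065686e+00, -4.63479996e+01,
        1.92139414e-02,  1.02182158e-02,  4.36124583e-05]), 'eef_pos': array([229.94032565, 634.22773455, 249.62377994]), 'orientation': array([ 8.18788556e-01,  5.74094850e-01, -4.95759581e-04,  3.96722670e-04]), 'ft_force': array([-0.21989541, -0.36922255, -0.2935712 ]), 'ft_torque': array([-0.0273354 , -0.00683791, -0.02940441]), 'grip_width': 0.9976403726130948}
top {'camera_matrix': array([[464.02000143,   0.        , 281.91540782],
       [  0.        , 464.02000143, 211.66969369],
       [  0.        ,   0.        ,   1.        ]]), 'distortion': array([-0.10811499,  0.        ,  0.        ,  0.        ,  0.        ]), 'R': array([[-0.0213709 , -0.9997457 , -0.00719894],
       [-0.9934609 ,  0.02204322, -0.11202474],
       [ 0.11215494,  0.0047578 , -0.99367934]]), 't': array([ -98.91350328,  527.65472332, 1449.18393773])}
side {'camera_matrix': array([[517.69635031,   0.        , 279.68157582],
       [  0.        , 517.69635031, 205.68834248],
       [  0.        ,   0.        ,   1.        ]]), 'distortion': array([-0.17241798,  0.        ,  0.        ,  0.        ,  0.        ]), 'R': array([[ 0.73909182, -0.67353495, -0.00969312],
       [-0.49015665, -0.52788291, -0.6936037 ],
       [ 0.4620495 ,  0.51738797, -0.72029157]]), 't': array([-453.81604685,  274.94981123, 1570.18694351])}
```

View pics/top0.png

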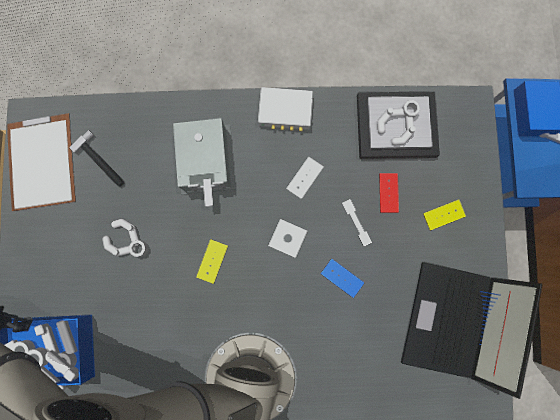

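View pics/side0.png

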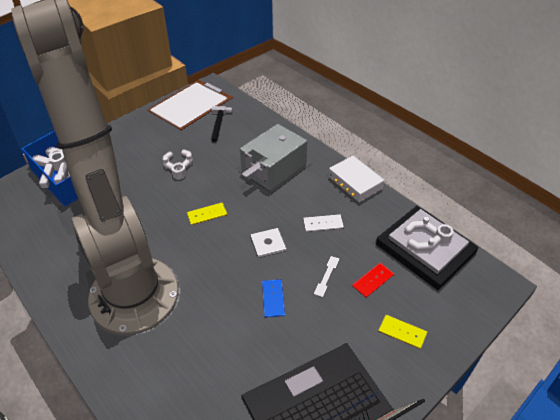

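Candidates in the top view: silver dotted plate (305,177), which is the choice. Look-alikes are yellow (212,261) and (445,214), red (389,193) and blue (342,278). The square (287,238), bar (357,222) and white device (285,108) are not it. Next is a close crop.

```bash
cat > h.py <<'E'
import numpy as np,cv2
from cell import bot,eyes
def px2w(n,uv,z):
    i=eyes.camera_info(n);uv=np.array(uv,float).reshape(-1,1,2)
    p=cv2.undistortPoints(uv,i["camera_matrix"],i["distortion"])[:,0]
    d=np.c_[p,np.ones(len(p))]@i["R"]; c=-i["R"].T@i["t"]
    return c+d*((z-c[2])/d[:,2])[:,None]
def w2px(n,X):
    i=eyes.camera_info(n);return cv2.projectPoints(np.array(X,float).reshape(-1,1,3),cv2.Rodrigues(i["R"])[0],i["t"],i["camera_matrix"],i["distortion"])[0][:,0]
E
python3 - <<'E'
from h import *
t=cv2.imread("pics/top0.png");s=cv2.imread("pics/side0.png")
a=cv2.resize(t[150:205,275:335],None,fx=6,fy=6,interpolation=cv2.INTER_CUBIC)
b=cv2.resize(t[110:215,165:240],None,fx=5,fy=5,interpolation=cv2.INTER_CUBIC)
im=np.zeros((530,740,3),np.uint8);im[:a.shape[0],:a.shape[1]]=a;im[:b.shape[0],362:362+b.shape[1]]=b
cv2.imwrite("pics/c1.png",im)
a=cv2.resize(s[110:200,230:320],None,fx=6,fy=6,interpolation=cv2.INTER_CUBIC)
cv2.imwrite("pics/c2.png",a)
for n,img,(r0,r1,c0,c1) in(("top",t,(150,205,275,335)),("side",s,(208,238,295,350))):
    g=cv2.cvtColor(img,cv2.COLOR_BGR2GRAY)[r0:r1,c0:c1];m=(g>130).astype(np.uint8)
    cs,_=cv2.findContours(m,0,2);c=max(cs,key=cv2.contourArea);r=cv2.minAreaRect(c)
    hull=cv2.convexHull(c)[:,0]; 
    w=px2w(n,hull+[c0,r0],5); q=cv2.minAreaRect(w[:,:2].astype(np.float32)); print(n,q,cv2.boxPoints(q))
E
```

```text
top ((640.4060668945312, -186.70266723632812), (62.2891845703125, 131.2618408203125), 54.12230682373047) [[ 568.9748  -173.47473]
 [ 675.33234 -250.40164]
 [ 711.83734 -199.9306 ]
 [ 605.4798  -123.00369]]
side ((642.0943603515625, -188.8907470703125), (63.86799621582031, 131.3528289794922), 54.121253967285156) [[ 570.1638  -176.27448]
 [ 676.5936  -253.25665]
 [ 714.0249  -201.50702]
 [ 607.5951  -124.52484]]
```

View pics/c1.png

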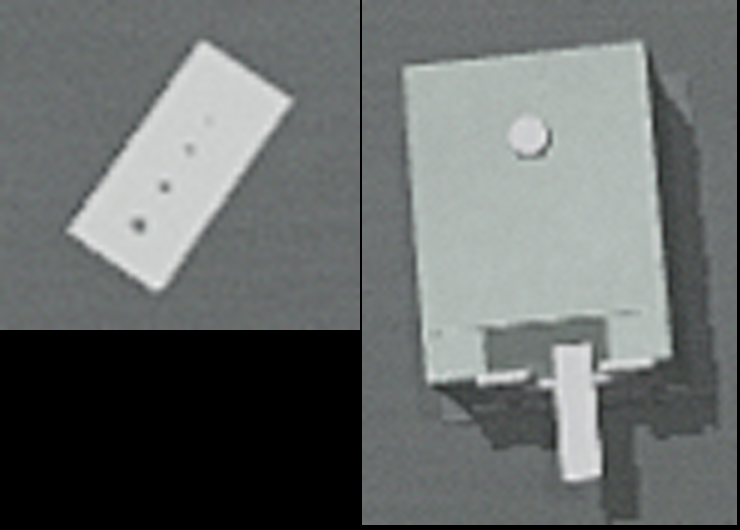

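View pics/c2.png

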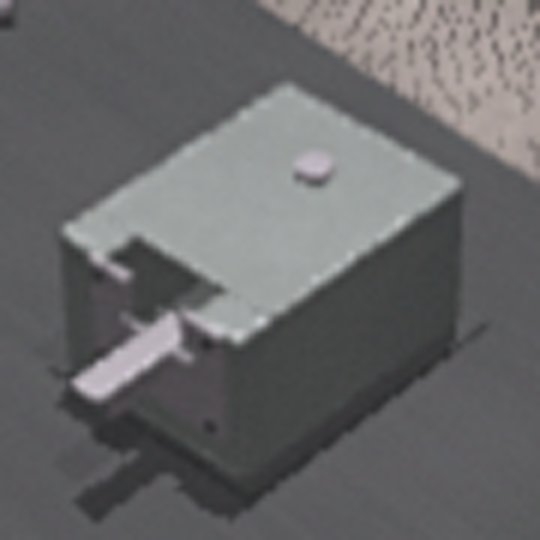

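The c1/c2 crops show a silver plate with four dots, 130x60 by measurement, so the choice is confirmed. The box has its tongue at about (204,195) and the slot plate's notch edges in the top view. Next I measure the box frame and the shift.

Run:
```python
from h import *
f=lambda P:(np.array(P,float)-[362,0]+.5)/5-.5+[165,110]
g=lambda P:(np.array(P,float)+.5)/6-.5+[230,110]
c=px2w("top",f([(404,66),(643,41),(671,357),(429,385)]),115)[:,:2]
cs=px2w("side",g([(288,82),(462,183),(238,342),(64,230)]),115)[:,:2]
from scipy.optimize import least_squares
# box frame pts: back-left(y+75),back-right,front-right,front-left
M=np.array([[204,75],[204,-75],[0,-75],[0,75]])
def fit(c):
    def r(p):
        R=np.array([[np.cos(p[2]),-np.sin(p[2])],[np.sin(p[2]),np.cos(p[2])]]);return (M@R.T+p[:2]-c).ravel()
    s=least_squares(r,[700,130,0],x_scale=[1,1,.01]);return s.x,s.fun.reshape(-1,2).round(1)
def tob(p,X):
    R=np.array([[np.cos(p[2]),-np.sin(p[2])],[np.sin(p[2]),np.cos(p[2])]]);return ((X[:,:2]-p[:2])@R).round(1)
for n,cc in(("top",c),("side",cs)):
    print(n,cc.round(1).tolist());p,r=fit(cc);print(p,np.degrees(p[2]),r.tolist())
    if n=="top":
        print("tongue",tob(p,px2w(n,f([(562,482),(602,477),(553,346),(590,344)]),80)))
        print("notch",tob(p,px2w(n,f([(478,380),(529,375),(601,368),(652,360)]),115)))
    else:
        print("tongue",tob(p,px2w(n,g([(72,381),(92,400)]),80)))
        print("notch",tob(p,px2w(n,g([(92,256),(130,277),(185,312),(240,340)]),115)))
```

```text
top [[800.7, 221.3], [812.1, 72.0], [613.0, 55.5], [599.4, 203.6]]
[6.04670453e+02 1.29452717e+02 8.46535714e-02] 4.850292360934528 [[0.9, 0.1], [2.2, -0.0], [-2.0, -0.8], [-1.1, 0.6]]
tongue [[-62.    3.9]
 [-61.5 -21.1]
 [ 23.8   2.2]
 [ 22.5 -21. ]]
notch [[  0.8  44.1]
 [  0.5  12.7]
 [ -0.1 -31.4]
 [  1.5 -62.7]]
side [[805.2, 220.0], [814.5, 71.2], [616.6, 55.1], [607.1, 203.2]]
[6.09137694e+02 1.29671023e+02 7.58841458e-02] 4.347841286704599 [[1.7, -0.1], [3.8, -0.9], [-1.8, -0.3], [-3.7, 1.2]]
tongue [[-61.8   1.2]
 [-65.2 -19.4]]
notch [[ -1.9  43.4]
 [ -0.   12.8]
 [ -0.3 -33.6]
 [  3.9 -74.5]]
```

```bash
cat >> h.py <<'E'
from scipy.spatial.transform import Rotation as Ro
def st():
    s=bot.get_state();R=Ro.from_quat(s["orientation"]);x=R.as_matrix()[:,0]
    print("t",round(s["t"],2),"pos",s["eef_pos"].round(2),"xang",np.degrees(np.arctan2(x[1],x[0])).round(2),"tilt",np.degrees(np.arccos(-R.as_matrix()[2,2])).round(2),"F",s["ft_force"].round(1),"T",s["ft_torque"].round(2),"g",round(s["grip_width"],3),"q",s["qpos"].round(2))
    return s,R
def go(pos,ang):
    s,R=st();a=np.radians(ang)
    T=np.c_[[np.cos(a),np.sin(a),0],[np.sin(a),-np.cos(a),0],[0,0,-1]]
    d=R.inv().apply(np.array(pos)-s["eef_pos"])/1000; w=(R.inv()*Ro.from_matrix(T)).as_rotvec()
    print("shift",d.round(4).tolist(),"rot",w.round(4).tolist(),"rows>=",max(np.linalg.norm(d)/.0625,np.degrees(np.linalg.norm(w))/10.7).round(1))
E
python3 - <<'E'
from h import *
print(px2w("top",[(283,219),(307,230),(292,257),(268,246)],12).round(0))
go([598.9,-157,250],54.1)
E
```

```text
[[ 504. -113.   12.]
 [ 466. -190.   12.]
 [ 381. -139.   12.]
 [ 418.  -63.   12.]]
t 0.1 pos [229.98 634.26 249.7 ] xang 70.07 tilt 0.06 F [-0.1 -0.1 -0.5] T [ 0.02 -0.01 -0.01] g 1.001 q [-1.37  0.43  0.07  1.61 -0.03  1.11 -0.07]
shift [-0.6181, 0.6166, 0.0004] rot [0.0002, 0.0011, 0.2787] rows>= 14.0
```

{"op": "send_rows", "data": {
  "commands": [
    [-0.309,0.308,0,0,0,0.139,1],
    [-0.309,0.308,0,0,0,0.139,1],
    [-0.309,0.308,0,0,0,0.139,1],
    [-0.309,0.308,0,0,0,0.139,1],
    [-0.309,0.308,0,0,0,0.139,1],
    [-0.309,0.308,0,0,0,0.139,1],
    [-0.309,0.308,0,0,0,0.139,1],
    [-0.618,0.617,0,0,0,0.279,1],
    [-0.618,0.617,0,0,0,0.279,1],
    [-0.618,0.617,0,0,0,0.279,1],
    [-0.618,0.617,0,0,0,0.279,1],
    [-0.618,0.617,0,0,0,0.279,1]
  ]
}}

```text
t: 1.6
eef_pos: [547.2, -45.8, 250.3]
orientation: [0.891, 0.455, 0.0, -0.0]
ft_force: [0.8, 0.6, 0.6]
grip_width: 1.003
```

```bash
python3 -c "
from h import *
go([598.9,-157,60],54.1)"
```

```text
t 1.6 pos [547.18 -45.78 250.35] xang 54.11 tilt 0.01 F [0.8 0.6 0.6] T [ 0.09 -0.02 -0.  ] g 1.003 q [-0.51  0.24  0.56  1.92 -0.15  1.03  1.06]
shift [-0.0598, 0.1071, 0.1903] rot [0.0, -0.0002, 0.0002] rows>= 3.6
```

{"op": "send_rows", "data": {
  "commands": [
    [-0.06,0.107,0.05,0,0,0,1],
    [-0.06,0.107,0.1,0,0,0,1],
    [-0.06,0.107,0.17,0,0,0,1],
    [-0.06,0.107,0.17,0,0,0,1],
    [-0.06,0.107,0.17,0,0,0,1],
    [-0.06,0.107,0.17,0,0,0,1]
  ]
}}

```text
t: 2.35
eef_pos: [598.7, -155.2, 81.7]
orientation: [0.891, 0.455, 0.0, 0.0]
ft_force: [0.1, -0.4, 0.7]
grip_width: 1.0
```

```bash
python3 -c "
from h import *
go([598.9,-157,15],54.1)
for n in('top','side'):
    im=eyes.read_camera(n);u=w2px(n,[[598,-157,5]])[0].astype(int);c=im[max(u[1]-60,0):u[1]+60,u[0]-60:u[0]+60,::-1]
    cv2.imwrite(f'pics/{n}1.png',cv2.resize(c,None,fx=4,fy=4))
a=[cv2.imread(f'pics/{n}1.png')[:390,:390] for n in('top','side')];cv2.imwrite('pics/a1.png',np.hstack(a))
"
```

```text
t 2.35 pos [ 598.69 -155.21   81.69] xang 54.09 tilt 0.06 F [ 0.1 -0.4  0.7] T [ 0.01 -0.06  0.01] g 1.0 q [-0.21  0.58  0.49  1.89 -0.38  0.77  1.42]
shift [-0.0014, 0.0012, 0.0667] rot [0.0009, -0.0005, -0.0002] rows>= 1.1
```

View pics/a1.png

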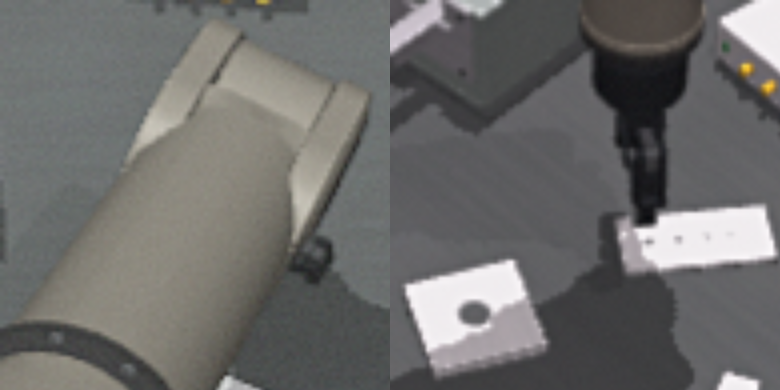

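The top view is hidden by the arm. The side view shows the gripper above the plate's near end (crop about 645,215), jaws spanning the width. I descend now.

{"op": "send_rows", "data": {
  "commands": [
    [-0.0015,0.001,0.03,0,0,0,1],
    [-0.0015,0.001,0.05,0,0,0,1],
    [-0.0015,0.001,0.06,0,0,0,1],
    [-0.0015,0.001,0.066,0,0,0,1],
    [-0.0015,0.001,0.066,0,0,0,1],
    [-0.0015,0.001,0.066,0,0,0,1]
  ],
  "grip_force": 40
}}

```text
t: 3.2
eef_pos: [598.4, -157.3, 14.8]
orientation: [0.891, 0.455, 0.0, 0.0]
ft_force: [-0.9, 0.2, 0.4]
grip_width: 0.998
```

```bash
python3 -c "
from h import *
go([598.9,-157,15],54.1)"
```

```text
t 3.2 pos [ 598.41 -157.28   14.84] xang 54.08 tilt 0.04 F [-0.9  0.2  0.4] T [-0.01 -0.01  0.01] g 0.998 q [-0.16  0.67  0.43  1.91 -0.44  0.65  1.47]
shift [0.0005, 0.0002, -0.0002] rot [0.0006, -0.0003, -0.0003] rows>= 0.0
```

{"op": "send_rows", "data": {
  "commands": [
    [0,0,0,0,0,0,0.4],
    [0,0,0,0,0,0,0.3],
    [0,0,0,0,0,0,-1],
    [0,0,0,0,0,0,-1],
    [0,0,0,0,0,0,-1],
    [0,0,0,0,0,0,-1]
  ],
  "grip_force": 70
}}

```text
t: 3.95
eef_pos: [598.3, -157.2, 15.3]
orientation: [0.891, 0.455, 0.0, -0.0]
ft_force: [-4.7, 1.9, 15.4]
grip_width: 0.672
```

```bash
python3 -c "
from h import *
go([598.9,-157,135],54.1)"
```

```text
t 3.95 pos [ 598.31 -157.19   15.32] xang 54.08 tilt 0.04 F [-4.7  1.9 15.4] T [ 0.38  1.09 -0.02] g 0.672 q [-0.16  0.67  0.43  1.91 -0.44  0.65  1.47]
shift [0.0006, 0.0004, -0.1197] rot [0.0003, -0.0007, -0.0004] rows>= 1.9
```

{"op": "send_rows", "data": {
  "commands": [
    [0,0,-0.005,0,0,0,-1],
    [0,0,-0.02,0,0,0,-1],
    [0,0,-0.06,0,0,0,-1],
    [0,0,-0.12,0,0,0,-1],
    [0,0,-0.12,0,0,0,-1],
    [0,0,-0.12,0,0,0,-1]
  ]
}}

```text
t: 4.7
eef_pos: [598.0, -156.9, 134.8]
orientation: [0.891, 0.455, 0.0, -0.0]
ft_force: [-0.4, 0.6, -1.8]
grip_width: 0.668
```

```bash
python3 -c "
from h import *
go([598.9,-157,135],54.1)
im=eyes.read_camera('side');u=w2px('side',[[620,-170,130]])[0].astype(int);c=im[max(u[1]-60,0):u[1]+60,u[0]-70:u[0]+70,::-1]
cv2.imwrite('pics/s2.png',cv2.resize(c,None,fx=5,fy=5,interpolation=2))
"
```

```text
t 4.7 pos [ 598.03 -156.87  134.82] xang 54.1 tilt 0.04 F [-0.4  0.6 -1.8] T [-0.04  0.06  0.01] g 0.668 q [-0.25  0.51  0.53  1.86 -0.33  0.86  1.39]
shift [0.0004, 0.0008, -0.0002] rot [0.0003, -0.0006, -0.0] rows>= 0.0
```

View pics/s2.png

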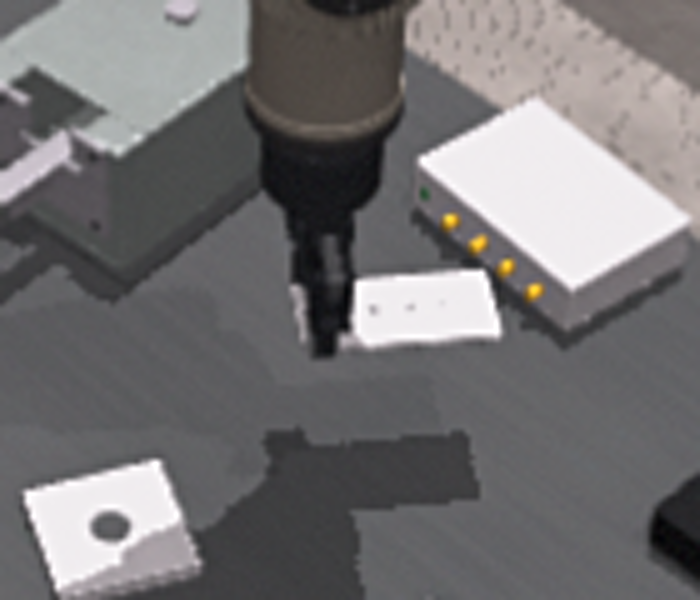

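The picture shows the plate held in the jaws near its rear, its nose corners at crop (487,270) and (500,338). I check droop against those.

```bash
python3 -c "
from h import *
u=w2px('side',[[620,-170,130]])[0].astype(int)-[70,60]
g=np.array([598.0,-156.9]);a=np.radians(-35.9);d=np.array([np.cos(a),np.sin(a)]);n=np.array([-d[1],d[0]])
for z in(119,125.5,132):
  print(z,[((w2px('side',[[*(g+s*d+e*n),z]])[0]-u+.5)*5-.5).round(0).tolist() for s,e in((117,30),(117,-30),(-13,30),(-13,-30))])
"
```

```text
119 [[481.0, 276.0], [499.0, 340.0], [287.0, 292.0], [300.0, 358.0]]
125.5 [[482.0, 269.0], [500.0, 333.0], [287.0, 285.0], [300.0, 351.0]]
132 [[483.0, 261.0], [501.0, 326.0], [287.0, 278.0], [301.0, 344.0]]
```

```bash
python3 -c "
from h import *
go([480.9,110,190],94.5)"
```

```text
t 4.75 pos [ 597.65 -156.79  134.  ] xang 54.1 tilt 0.05 F [-0.9 -0.2 -0.7] T [0.01 0.   0.03] g 0.674 q [-0.25  0.51  0.53  1.86 -0.33  0.86  1.39]
shift [0.1476, -0.2511, -0.0558] rot [-0.0009, -0.0001, -0.7051] rows>= 4.7
```

{"op": "send_rows", "data": {
  "commands": [
    [0,0,-0.055,0,0,0,-1],
    [0.02,-0.04,-0.056,0,0,-0.1,-1],
    [0.04,-0.08,-0.056,0,0,-0.2,-1],
    [0.065,-0.12,-0.056,0,0,-0.32,-1],
    [0.09,-0.16,-0.056,0,0,-0.44,-1],
    [0.115,-0.2,-0.056,0,0,-0.56,-1],
    [0.135,-0.235,-0.056,0,0,-0.66,-1],
    [0.148,-0.251,-0.056,0,0,-0.705,-1],
    [0.148,-0.251,-0.056,0,0,-0.705,-1],
    [0.148,-0.251,-0.056,0,0,-0.705,-1],
    [0.148,-0.251,-0.056,0,0,-0.705,-1]
  ]
}}

```text
t: 6.12
eef_pos: [481.9, 108.8, 190.1]
orientation: [0.68, 0.733, -0.0, 0.0]
ft_force: [0.4, 0.7, -0.8]
grip_width: 0.669
```

```bash
python3 -c "
from h import *
go([480.9,110,102],94.5)
print(st()[1].as_matrix().round(4))
"
```

```text
t 6.12 pos [481.94 108.77 190.13] xang 94.34 tilt 0.03 F [ 0.4  0.7 -0.8] T [-0.05  0.04 -0.02] g 0.669 q [-0.67  0.21  0.36  2.08 -0.09  0.87  1.39]
shift [0.0013, -0.0009, 0.0881] rot [-0.0003, 0.0005, -0.0028] rows>= 1.4
t 6.12 pos [481.94 108.77 190.13] xang 94.34 tilt 0.03 F [ 0.4  0.7 -0.8] T [-0.05  0.04 -0.02] g 0.669 q [-0.67  0.21  0.36  2.08 -0.09  0.87  1.39]
[[-7.570e-02  9.971e-01 -3.000e-04]
 [ 9.971e-01  7.570e-02 -5.000e-04]
 [-5.000e-04 -3.000e-04 -1.000e+00]]
```

{"op": "send_rows", "data": {
  "commands": [
    [0.001,-0.001,0.04,0,0,-0.003,-1],
    [0.001,-0.001,0.07,0,0,-0.003,-1],
    [0.001,-0.001,0.086,0,0,-0.003,-1],
    [0.001,-0.001,0.086,0,0,-0.003,-1],
    [0.001,-0.001,0.086,0,0,-0.003,-1]
  ]
}}

```text
t: 6.75
eef_pos: [481.2, 110.8, 105.2]
orientation: [0.678, 0.735, 0.0, 0.0]
ft_force: [0.4, 0.6, -1.5]
grip_width: 0.671
```

```bash
python3 -c "
from h import *
go([480.9,110,102],94.5)
o=[]
for n in('top','side'):
    im=eyes.read_camera(n);u=w2px(n,[[590,120,90]])[0].astype(int);c=im[u[1]-48:u[1]+48,u[0]-40:u[0]+40,::-1]
    print(n,u); o.append(cv2.resize(c,(400,480),interpolation=2))
cv2.imwrite('pics/b3.png',np.hstack(o))
"
```

```text
t 6.75 pos [481.2  110.79 105.18] xang 94.62 tilt 0.06 F [ 0.4  0.6 -1.5] T [-0.07  0.1  -0.05] g 0.671 q [-0.63  0.34  0.33  2.15 -0.17  0.68  1.46]
shift [-0.0008, -0.0004, 0.0032] rot [0.0011, -0.0003, 0.002] rows>= 0.1
top [206 190]
side [251 166]
```

View pics/b3.png

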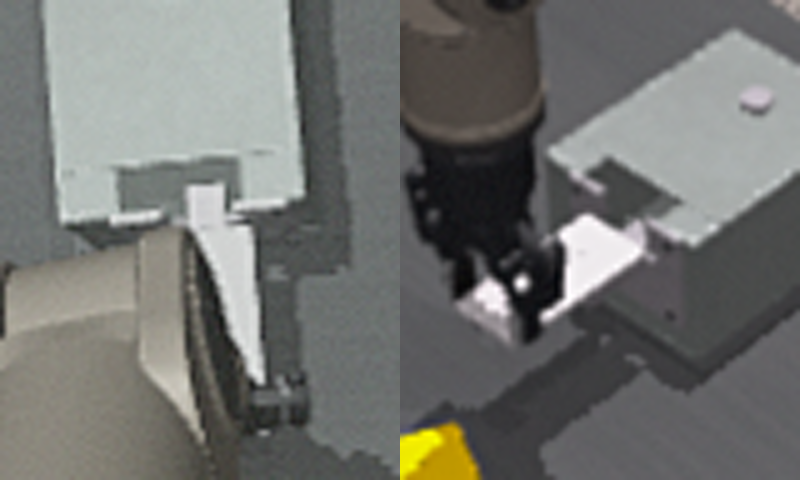

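Top view: the plate's nose right corner at crop (254,224) lines up with the expected slot edge. Side view: the nose is just short of the slot, level with it. I lower gently toward the tongue.

{"op": "send_rows", "data": {
  "commands": [
    [-0.0008,0,0.004,0,0,0.002,-1],
    [-0.0008,0,0.006,0,0,0.002,-1],
    [-0.0008,0,0.007,0,0,0.002,-1],
    [-0.0008,0,0.007,0,0,0.002,-1]
  ]
}}

```text
t: 7.35
eef_pos: [480.6, 110.0, 97.2]
orientation: [0.679, 0.735, -0.0, -0.0]
ft_force: [-0.1, 0.0, -1.7]
grip_width: 0.672
```

```bash
python3 -c "
from h import *
go([480.9,110,97],94.5)"
```

```text
t 7.35 pos [480.56 110.04  97.23] xang 94.53 tilt 0.01 F [-0.1  0.  -1.7] T [-0.02  0.05 -0.01] g 0.672 q [-0.63  0.35  0.32  2.15 -0.18  0.66  1.47]
shift [-0.0001, 0.0003, 0.0002] rot [-0.0002, 0.0001, 0.0006] rows>= 0.0
```

{"op": "send_rows", "data": {
  "commands": [
    [0,0.004,0.0003,0,0,0,-1],
    [0,0.008,0.0003,0,0,0,-1],
    [0,0.012,0.0003,0,0,0,-1],
    [0,0.015,0.0003,0,0,0,-1],
    [0,0.018,0.0003,0,0,0,-1],
    [0,0.018,0.0003,0,0,0,-1]
  ]
}}

```text
t: 8.1
eef_pos: [498.7, 111.5, 97.0]
orientation: [0.679, 0.735, -0.0, 0.0]
ft_force: [-0.2, 0.1, -1.1]
grip_width: 0.67
```

```bash
python3 -c "
from h import *
go([480.9,110,97],94.5)"
```

```text
t 8.1 pos [498.72 111.47  96.97] xang 94.53 tilt 0.01 F [-0.2  0.1 -1.1] T [ 0.    0.05 -0.01] g 0.67 q [-0.61  0.38  0.32  2.12 -0.19  0.67  1.48]
shift [-0.0001, -0.0179, -0.0] rot [-0.0, 0.0001, 0.0006] rows>= 0.3
```

{"op": "send_rows", "data": {
  "commands": [
    [0,0.004,0,0,0,0,-1],
    [0,0.008,0,0,0,0,-1],
    [0,0.012,0,0,0,0,-1],
    [0,0.016,0,0,0,0,-1],
    [0,0.02,0,0,0,0,-1],
    [0,0.02,0,0,0,0,-1]
  ]
}}

```text
t: 8.85
eef_pos: [518.8, 113.1, 97.0]
orientation: [0.679, 0.735, -0.0, 0.0]
ft_force: [0.2, 0.2, -0.8]
grip_width: 0.674
```

```bash
python3 -c "
from h import *
go([480.9,110,97],94.5)
im=eyes.read_camera('side');u=w2px('side',[[590,120,90]])[0].astype(int);c=im[u[1]-48:u[1]+48,u[0]-50:u[0]+50,::-1]
cv2.imwrite('pics/b4.png',cv2.resize(c,None,fx=6,fy=6,interpolation=2))
"
```

```text
t 8.85 pos [518.76 113.05  96.97] xang 94.53 tilt 0.01 F [ 0.2  0.2 -0.8] T [-0.03  0.08 -0.02] g 0.674 q [-0.6   0.41  0.32  2.07 -0.19  0.69  1.5 ]
shift [-0.0001, -0.038, -0.0] rot [0.0, 0.0001, 0.0006] rows>= 0.6
```

View pics/b4.png

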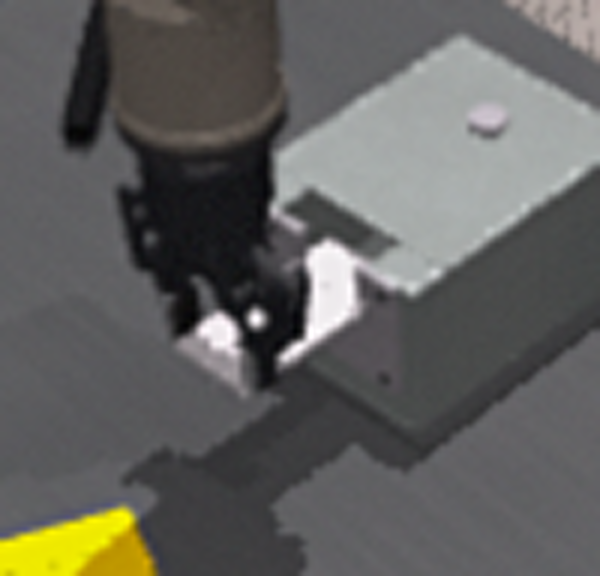

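The plate's nose is in the slot (crop 340,270) with no contact force. I continue.

{"op": "send_rows", "data": {
  "commands": [
    [0,0.006,0,0,0,0,-1],
    [0,0.012,0,0,0,0,-1],
    [0,0.018,0,0,0,0,-1],
    [0,0.024,0,0,0,0,-1],
    [0,0.03,0,0,0,0,-1],
    [0,0.03,0,0,0,0,-1]
  ]
}}

```text
t: 9.65
eef_pos: [548.8, 115.4, 97.0]
orientation: [0.679, 0.735, 0.0, 0.0]
ft_force: [-0.2, 0.9, -1.0]
grip_width: 0.671
```

```bash
python3 -c "
from h import *
st()"
```

```text
t 9.65 pos [548.81 115.44  96.97] xang 94.53 tilt 0.01 F [-0.2  0.9 -1. ] T [-0.05  0.13 -0.02] g 0.671 q [-0.57  0.45  0.31  2.01 -0.2   0.72  1.52]
```

{"op": "send_rows", "data": {
  "commands": [
    [0,0.006,0,0,0,0,-1],
    [0,0.012,0,0,0,0,-1],
    [0,0.018,0,0,0,0,-1],
    [0,0.024,0,0,0,0,-1],
    [0,0.03,0,0,0,0,-1],
    [0,0.03,0,0,0,0,-1]
  ]
}}

```text
t: 10.4
eef_pos: [578.7, 117.8, 96.9]
orientation: [0.679, 0.734, -0.0, 0.0]
ft_force: [0.1, 0.2, -1.1]
grip_width: 0.662
```

```bash
python3 -c "
from h import *
go([480.9,110,97],94.5)
im=eyes.read_camera('side');u=w2px('side',[[590,120,90]])[0].astype(int);c=im[u[1]-48:u[1]+48,u[0]-50:u[0]+50,::-1]
cv2.imwrite('pics/b5.png',cv2.resize(c,None,fx=6,fy=6,interpolation=2))
"
```

```text
t 10.4 pos [578.69 117.78  96.93] xang 94.53 tilt 0.01 F [ 0.1  0.2 -1.1] T [-0.    0.06 -0.02] g 0.662 q [-0.55  0.49  0.31  1.94 -0.21  0.75  1.53]
shift [-0.0, -0.0981, -0.0001] rot [0.0001, 0.0002, 0.0005] rows>= 1.6
```

View pics/b5.png

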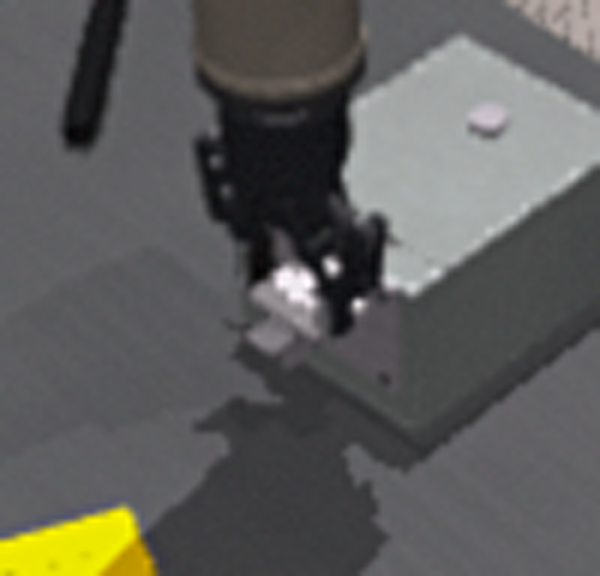

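The fingers are about 15 mm from the face (crop 355,310), and the tail and tongue end are visible below. I creep on.

{"op": "send_rows", "data": {
  "commands": [
    [0,0.003,0,0,0,0,-1],
    [0,0.006,0,0,0,0,-1],
    [0,0.009,0,0,0,0,-1],
    [0,0.01,0,0,0,0,-1],
    [0,0.01,0,0,0,0,-1]
  ]
}}

```text
t: 11.08
eef_pos: [588.3, 118.6, 97.0]
orientation: [0.679, 0.735, -0.0, -0.0]
ft_force: [-0.1, -0.3, -1.9]
grip_width: 0.674
```

```bash
python3 -c "
from h import *
st()"
```

```text
t 11.07 pos [588.3  118.6   96.97] xang 94.54 tilt 0.01 F [-0.1 -0.3 -1.9] T [-0.03  0.1   0.  ] g 0.674 q [-0.55  0.5   0.31  1.92 -0.22  0.76  1.54]
```

{"op": "send_rows", "data": {
  "commands": [
    [0,0,0.0012,0,0,0,-1],
    [0,0,0.0012,0,0,0,-1],
    [0,0,0.0012,0,0,0,0.55],
    [0,0,0.0012,0,0,0,0.75],
    [0,0,0.0012,0,0,0,0.8],
    [0,0,0.0012,0,0,0,0.8]
  ]
}}

```text
t: 11.82
eef_pos: [588.3, 118.6, 95.8]
orientation: [0.679, 0.735, 0.0, 0.0]
ft_force: [-0.8, -0.1, 0.3]
grip_width: 0.898
```

```bash
python3 -c "
from h import *
st()
im=eyes.read_camera('side');u=w2px('side',[[590,120,90]])[0].astype(int);c=im[u[1]-48:u[1]+48,u[0]-50:u[0]+50,::-1]
cv2.imwrite('pics/b6.png',cv2.resize(c,None,fx=6,fy=6,interpolation=2))
"
```

```text
t 11.82 pos [588.3  118.61  95.84] xang 94.53 tilt 0.0 F [-0.8 -0.1  0.3] T [-0.03 -0.01  0.05] g 0.898 q [-0.55  0.5   0.31  1.92 -0.22  0.76  1.54]
```

View pics/b6.png

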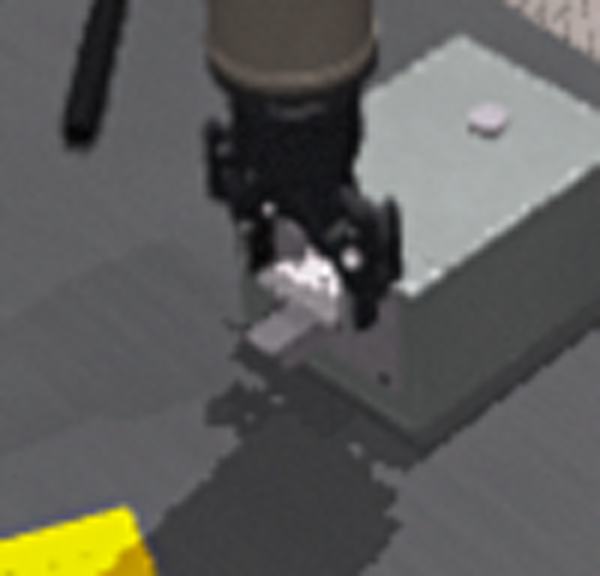

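The plate is released and its tail has risen a little above the tongue (crop 310,280). I lift, go behind it, shut the jaws and come down.

{"op": "send_rows", "data": {
  "commands": [
    [0,0,-0.02,0,0,0,0.8],
    [0,0,-0.045,0,0,0,0.8],
    [0,0,-0.065,0,0,0,0.8],
    [0,-0.02,-0.065,0,0,0,0.8],
    [0,-0.05,-0.065,0,0,0,-1],
    [0,-0.05,-0.065,0,0,0,-1],
    [0,-0.05,-0.065,0,0,0,-1],
    [0,-0.05,-0.065,0,0,0,-1],
    [0,-0.05,-0.065,0,0,0,-1],
    [0,-0.05,-0.065,0,0,0,-1]
  ],
  "grip_force": 60
}}

```text
t: 13.12
eef_pos: [538.6, 114.5, 160.7]
orientation: [0.679, 0.734, -0.0, 0.0]
ft_force: [0.1, 0.0, -0.6]
grip_width: -0.0
```

```bash
python3 -c "
from h import *
a=np.radians(4.5);p=np.array([588.3,118.6])-50*np.array([np.cos(a),np.sin(a)])
go([*p,102],94.5)
o=[]
for n in('top','side'):
    im=eyes.read_camera(n);u=w2px(n,[[590,120,90]])[0].astype(int);c=im[u[1]-48:u[1]+48,u[0]-40:u[0]+40,::-1]
    o.append(cv2.resize(c,(400,480),interpolation=2))
cv2.imwrite('pics/b7.png',np.hstack(o))
"
```

```text
t 13.12 pos [538.6  114.54 160.69] xang 94.52 tilt 0.02 F [ 0.1  0.  -0.6] T [-0.02  0.03 -0.02] g -0.0 q [-0.61  0.34  0.35  1.99 -0.15  0.84  1.47]
shift [0.0002, -0.0001, 0.0587] rot [-0.0002, 0.0003, 0.0004] rows>= 0.9
```

View pics/b7.png

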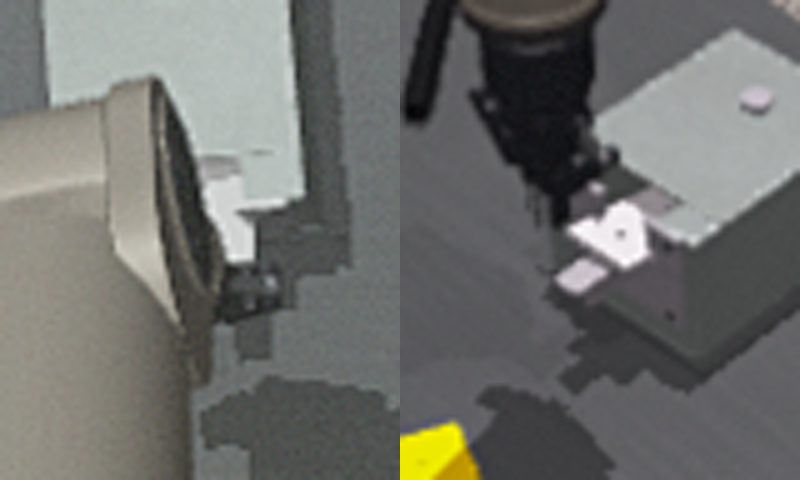

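The plate lies in the slot, tipped nose down, with its tail (crop 600,245 in the side view) about 30 mm outside. The fingers are shut behind it. I descend to tips at about z 83, then push.

{"op": "send_rows", "data": {
  "commands": [
    [0,0,0.02,0,0,0,-1],
    [0,0,0.04,0,0,0,-1],
    [0,0,0.053,0,0,0,-1],
    [0,0,0.0585,0,0,0,-1],
    [0,0,0.0585,0,0,0,-1],
    [0,0,0.0585,0,0,0,-1]
  ]
}}

```text
t: 13.98
eef_pos: [538.8, 114.7, 102.8]
orientation: [0.679, 0.734, 0.0, 0.0]
ft_force: [0.9, -0.1, 0.9]
grip_width: 0.002
```

```bash
python3 -c "
from h import *
st()"
```

```text
t 13.97 pos [538.78 114.68 102.85] xang 94.53 tilt 0.04 F [ 0.9 -0.1  0.9] T [-0.04 -0.01 -0.01] g 0.002 q [-0.58  0.42  0.32  2.03 -0.2   0.72  1.51]
```

{"op": "send_rows", "data": {
  "commands": [
    [0,0.006,0,0,0,0,-1],
    [0,0.012,0,0,0,0,-1],
    [0,0.018,0,0,0,0,-1],
    [0,0.023,0,0,0,0,-1],
    [0,0.028,0,0,0,0,-1],
    [0,0.033,0,0,0,0,-1],
    [0,0.038,0,0,0,0,-1],
    [0,0.038,0,0,0,0,-1]
  ]
}}

```text
t: 14.98
eef_pos: [575.4, 117.4, 101.5]
orientation: [0.679, 0.735, -0.001, -0.001]
ft_force: [-4.3, 0.2, -4.1]
grip_width: 0.001
```

```bash
python3 -c "
from h import *
st()
o=[]
for n in('top','side'):
    im=eyes.read_camera(n);u=w2px(n,[[590,120,90]])[0].astype(int);c=im[u[1]-48:u[1]+48,u[0]-40:u[0]+40,::-1]
    o.append(cv2.resize(c,(400,480),interpolation=2))
cv2.imwrite('pics/b8.png',np.hstack(o))
"
```

```text
t 14.97 pos [575.4  117.4  101.54] xang 94.53 tilt 0.16 F [-4.3  0.2 -4.1] T [-0.06  0.93  0.  ] g 0.001 q [-0.56  0.48  0.31  1.94 -0.21  0.76  1.53]
```

View pics/b8.png

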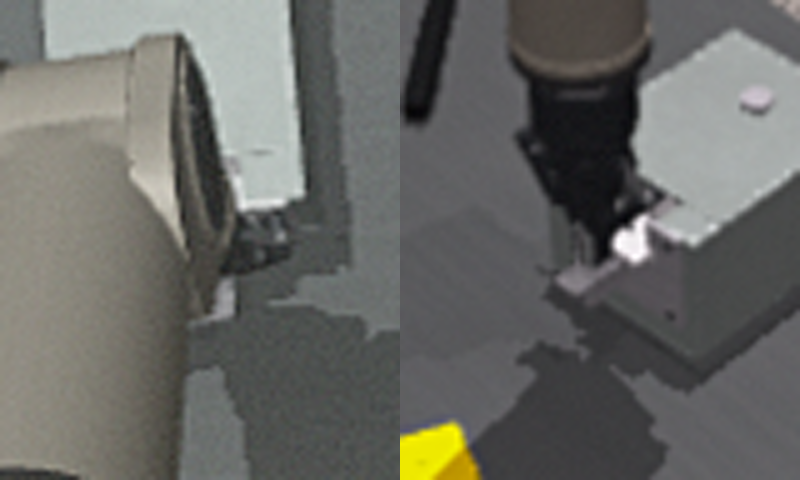

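The fingers push the tail with about 4 N, and the remaining tail is at side crop (630,240). I continue.

{"op": "send_rows", "data": {
  "commands": [
    [0,0.004,-0.0005,0,0,0,-1],
    [0,0.008,-0.0005,0,0,0,-1],
    [0,0.012,-0.0005,0,0,0,-1],
    [0,0.015,-0.0005,0,0,0,-1],
    [0,0.018,-0.0005,0,0,0,-1],
    [0,0.018,-0.0005,0,0,0,-1]
  ]
}}

```text
t: 15.82
eef_pos: [589.5, 118.4, 100.0]
orientation: [0.678, 0.735, -0.004, -0.003]
ft_force: [-17.0, -1.5, -13.6]
grip_width: -0.005
```

```bash
python3 -c "
from h import *
st()"
```

```text
t 15.82 pos [589.52 118.39  99.98] xang 94.55 tilt 0.6 F [-17.   -1.5 -13.6] T [-0.3   3.85 -0.02] g -0.005 q [-0.55  0.5   0.31  1.9  -0.21  0.78  1.54]
```

Force has risen to 17 N with a downward drag, so the tail is wedging against the slot's top edge. I back off and look.

{"op": "send_rows", "data": {
  "commands": [
    [0,-0.01,-0.001,0,0,0,-1],
    [0,-0.03,-0.001,0,0,0,-1],
    [0,-0.045,-0.03,0,0,0,-1],
    [0,-0.045,-0.05,0,0,0,-1],
    [0,-0.045,-0.05,0,0,0,-1]
  ]
}}

```text
t: 16.45
eef_pos: [550.8, 115.9, 154.9]
orientation: [0.679, 0.735, 0.002, 0.001]
ft_force: [0.1, -0.5, 0.3]
grip_width: -0.002
```

```bash
python3 -c "
from h import *
st()
o=[]
for n in('top','side'):
    im=eyes.read_camera(n);u=w2px(n,[[600,120,90]])[0].astype(int);c=im[u[1]-30:u[1]+30,u[0]-25:u[0]+25,::-1]
    o.append(cv2.resize(c,(400,480),interpolation=2));print(u)
cv2.imwrite('pics/b9.png',np.hstack(o))
"
```

```text
t 16.45 pos [550.83 115.91 154.92] xang 94.53 tilt 0.28 F [ 0.1 -0.5  0.3] T [-0.03 -0.02 -0.  ] g -0.002 q [-0.6   0.36  0.35  1.97 -0.16  0.83  1.48]
[206 187]
[253 165]
```

View pics/b9.png

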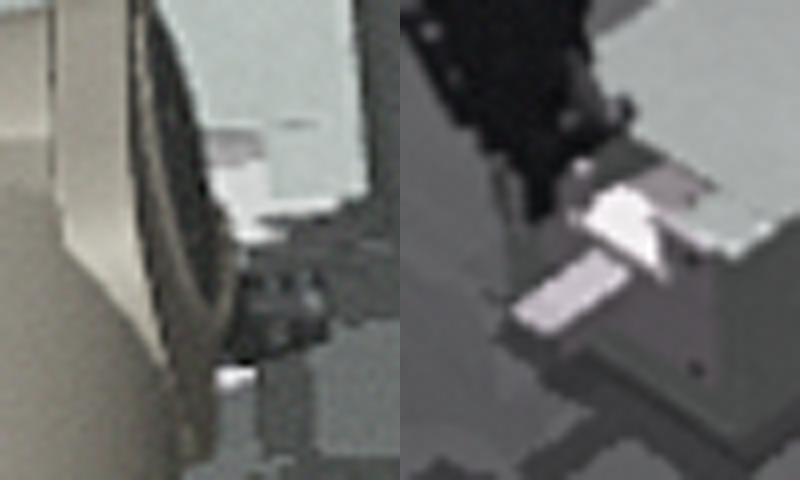

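```bash
python3 -c "
from h import *
a=np.radians(4.5);R=np.array([[np.cos(a),-np.sin(a)],[np.sin(a),np.cos(a)]])
for z in(86,90,94):print(z,((px2w('side',[(250.5,162.7),(261.1,169.4)],z)[:,:2]-[607.5,129.5])@R).round(1).tolist())
c=np.array([588.3,118.6]);d=R[:,0]
p=c-18*d
go([*p,125],94.5)
"
```

```text
86 [[-4.3, 12.6], [-4.1, -40.8]]
90 [[-7.4, 9.2], [-7.2, -44.1]]
94 [[-10.4, 5.8], [-10.3, -47.3]]
t 16.55 pos [549.78 115.72 153.02] xang 94.54 tilt 0.09 F [-0.9  0.1 -0.2] T [-0.04 -0.01  0.02] g -0.0 q [-0.6   0.37  0.34  1.97 -0.16  0.83  1.48]
shift [-0.0002, 0.0206, 0.028] rot [0.0014, -0.0005, 0.0008] rows>= 0.6
```

The tail is square and about 6 mm outside. This time I start higher and push with a descending path so friction drags the tail down.

{"op": "send_rows", "data": {
  "commands": [
    [0,0.02,0.028,0,0,0,-1],
    [0,0.02,0.045,0,0,0,-1],
    [0,0.02,0.045,0,0,0,-1],
    [0,0.03,0.045,0,0,0,-1],
    [0,0.036,0.045,0,0,0,-1],
    [0,0.04,0.045,0,0,0,-1],
    [0,0.042,0.047,0,0,0,-1],
    [0,0.045,0.0485,0,0,0,-1],
    [0,0.048,0.05,0,0,0,-1],
    [0,0.048,0.05,0,0,0,-1]
  ]
}}

```text
t: 17.8
eef_pos: [597.1, 119.3, 102.8]
orientation: [0.679, 0.735, -0.0, -0.0]
ft_force: [-4.6, -0.5, 7.0]
grip_width: -0.001
```

```bash
python3 -c "
from h import *
st()"
```

```text
t 17.8 pos [597.08 119.32 102.81] xang 94.53 tilt 0.05 F [-4.6 -0.5  7. ] T [-0.05  1.    0.01] g -0.001 q [-0.55  0.5   0.32  1.89 -0.22  0.78  1.54]
```

That works: the tail is now at the face with only 5 N. I keep going.

{"op": "send_rows", "data": {
  "commands": [
    [0,0.003,0.001,0,0,0,-1],
    [0,0.006,0.002,0,0,0,-1],
    [0,0.009,0.0025,0,0,0,-1],
    [0,0.009,0.0025,0,0,0,-1]
  ]
}}

```text
t: 18.3
eef_pos: [602.9, 119.9, 101.6]
orientation: [0.679, 0.735, -0.002, -0.003]
ft_force: [-38.4, -3.8, 52.6]
grip_width: -0.001
```

```bash
python3 -c "
from h import *
st()
im=eyes.read_camera('side');u=w2px('side',[[600,120,90]])[0].astype(int);c=im[u[1]-30:u[1]+30,u[0]-35:u[0]+35,::-1]
cv2.imwrite('pics/b10.png',cv2.resize(c,None,fx=8,fy=8,interpolation=2))
"
```

```text
t 18.3 pos [602.89 119.89 101.58] xang 94.53 tilt 0.41 F [-38.4  -3.8  52.6] T [-0.59  8.05 -0.02] g -0.001 q [-0.54  0.52  0.32  1.87 -0.22  0.79  1.54]
```

View pics/b10.png

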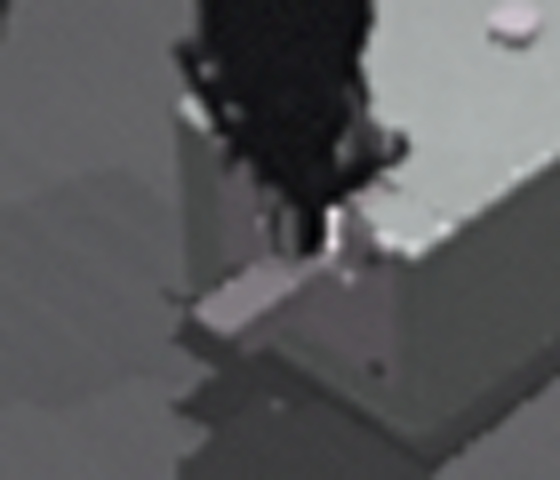

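Now it presses down hard (52 N up on the tool), so the descent was too much. I ease back and raise.

{"op": "send_rows", "data": {
  "commands": [
    [0,-0.004,-0.001,0,0,0,-1],
    [0,-0.006,-0.002,0,0,0,-1],
    [0,-0.006,-0.002,0,0,0,-1]
  ]
}}

```text
t: 18.73
eef_pos: [600.4, 119.5, 102.3]
orientation: [0.679, 0.735, 0.0, 0.0]
ft_force: [-0.1, -0.4, -0.3]
grip_width: 0.001
```

```bash
python3 -c "
from h import *
st()"
```

```text
t 18.73 pos [600.35 119.55 102.32] xang 94.53 tilt 0.02 F [-0.1 -0.4 -0.3] T [-0.   -0.02 -0.  ] g 0.001 q [-0.54  0.51  0.32  1.89 -0.22  0.78  1.54]
```

Push level in small steps, watching the force.

{"op": "send_rows", "data": {
  "commands": [
    [0,0.002,0,0,0,0,-1],
    [0,0.004,0,0,0,0,-1],
    [0,0.004,0,0,0,0,-1]
  ]
}}

```text
t: 19.1
eef_pos: [604.4, 119.8, 102.1]
orientation: [0.679, 0.735, -0.0, 0.0]
ft_force: [-0.9, 0.0, 1.2]
grip_width: -0.002
```

```bash
python3 -c "
from h import *
st()"
```

```text
t 19.1 pos [604.43 119.84 102.12] xang 94.53 tilt 0.01 F [-0.9  0.   1.2] T [-0.05 -0.02  0.  ] g -0.002 q [-0.54  0.52  0.32  1.88 -0.22  0.78  1.54]
```

{"op": "send_rows", "data": {
  "commands": [
    [0,0.002,0,0,0,0,-1],
    [0,0.004,0,0,0,0,-1],
    [0,0.004,0,0,0,0,-1]
  ]
}}

```text
t: 19.48
eef_pos: [608.4, 120.2, 102.3]
orientation: [0.679, 0.735, 0.0, 0.0]
ft_force: [-0.1, -0.2, -0.6]
grip_width: 0.001
```

```bash
python3 -c "
from h import *
st()
im=eyes.read_camera('side');u=w2px('side',[[600,120,90]])[0].astype(int);c=im[u[1]-30:u[1]+30,u[0]-35:u[0]+35,::-1]
cv2.imwrite('pics/b11.png',cv2.resize(c,None,fx=8,fy=8,interpolation=2))
"
```

```text
t 19.48 pos [608.37 120.17 102.3 ] xang 94.53 tilt 0.0 F [-0.1 -0.2 -0.6] T [ 0.    0.08 -0.  ] g 0.001 q [-0.54  0.52  0.32  1.87 -0.22  0.79  1.54]
```

View pics/b11.png

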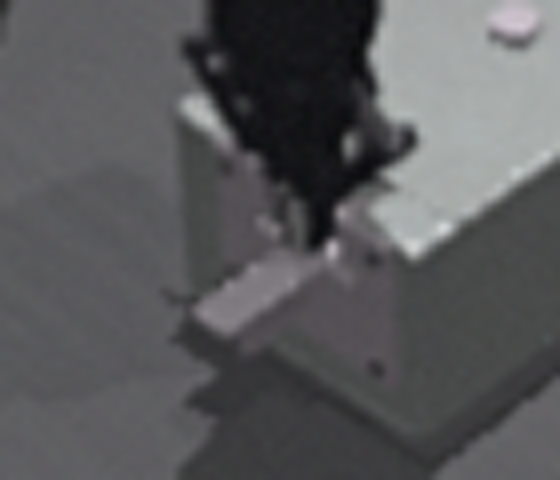

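No resistance and no plate visible in the slot. A few mm more, then I withdraw and look.

{"op": "send_rows", "data": {
  "commands": [
    [0,0.002,0,0,0,0,-1],
    [0,0.004,0,0,0,0,-1],
    [0,0.004,0,0,0,0,-1]
  ]
}}

```text
t: 19.9
eef_pos: [612.3, 120.5, 102.3]
orientation: [0.679, 0.735, -0.0, 0.0]
ft_force: [-0.4, 0.4, 0.7]
grip_width: 0.001
```

{"op": "send_rows", "data": {
  "commands": [
    [0,-0.015,0,0,0,0,-1],
    [0,-0.035,0,0,0,0,-1],
    [0,-0.055,-0.02,0,0,0,-1],
    [0,-0.07,-0.07,0,0,0,-1],
    [0,-0.07,-0.13,0,0,0,-1],
    [0.06,-0.07,-0.18,0,0,0,-1],
    [0.12,-0.07,-0.2,0,0,0,-1],
    [0.18,-0.07,-0.2,0,0,0,-1],
    [0.24,-0.07,-0.2,0,0,0,-1],
    [0.3,-0.07,-0.2,0,0,0,-1],
    [0.3,-0.07,-0.2,0,0,0,-1],
    [0.3,-0.07,-0.2,0,0,0,-1]
  ]
}}

```text
t: 21.4
eef_pos: [518.0, 413.9, 301.8]
orientation: [0.678, 0.735, -0.0, 0.0]
ft_force: [0.5, -0.9, 0.1]
grip_width: 0.002
```

```bash
python3 -c "
from h import *
st()
o=[]
for n in('top','side'):
    im=eyes.read_camera(n);cv2.imwrite(f'pics/{n}_end.png',im[:,:,::-1]);u=w2px(n,[[600,120,90]])[0].astype(int);c=im[u[1]-30:u[1]+30,u[0]-25:u[0]+25,::-1]
    o.append(cv2.resize(c,(400,480),interpolation=2));print(u)
cv2.imwrite('pics/b12.png',np.hstack(o))
"
```

```text
t 21.4 pos [518.05 413.85 301.79] xang 94.58 tilt 0.06 F [ 0.5 -0.9  0.1] T [-0.   -0.    0.02] g 0.002 q [-0.97  0.38  0.27  1.58 -0.1   1.2   0.97]
[206 187]
[253 165]
```

View pics/b12.png

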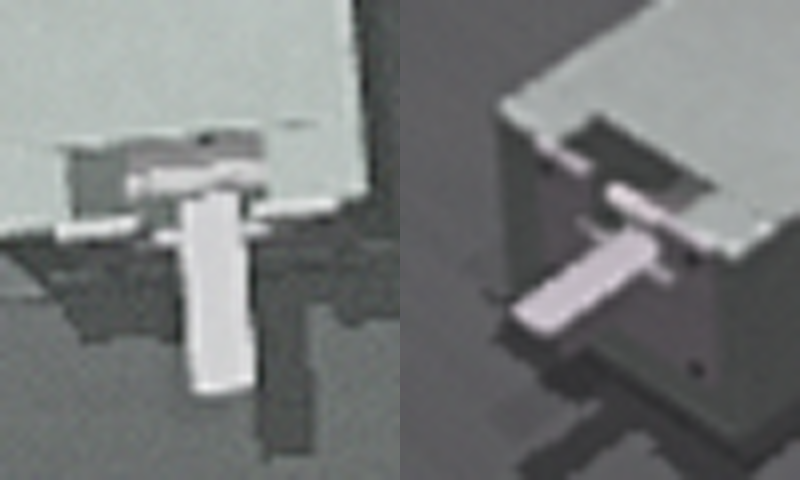

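View pics/top_end.png

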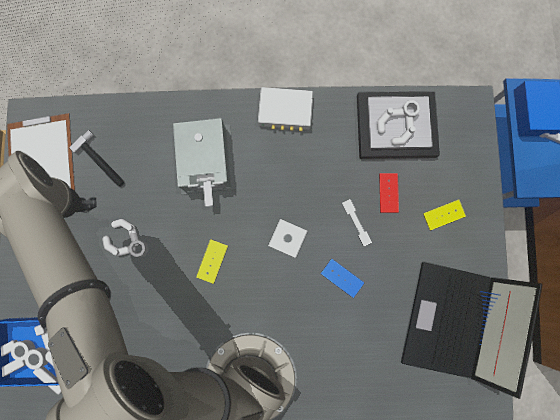

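The plate has tipped in. Its rear edge shows as a bar at top crop (195,180) and side crop (655,215), just behind the slot plate. I triangulate its height and depth.

```bash
python3 -c "
from h import *
a=np.radians(4.5);R=np.array([[np.cos(a),-np.sin(a)],[np.sin(a),np.cos(a)]])
T=[(181+128/8,157+183/8),(181+265/8,157+178/8)];S=[(228+212/8,135+187/8),(228+325/8,135+252/8)]
for z in(60,70,80,90,95,100,105,110):print(z,[((px2w(n,P,z)[:,:2]-[607.5,129.5])@R).round(1).tolist() for n,P in(('top',T),('side',S))])
s=bot.get_state();print(s['t'],s['dq'].round(3))
im0=cv2.imread('pics/top_end.png').astype(int);i2=eyes.read_camera('top')[:,:,::-1].astype(int);print(abs(im0-i2)[140:215,165:240].mean())
cv2.imwrite('pics/z.png',i2)
"
```

```text
60 [[[23.5, 24.4], [19.8, -29.9]], [[42.7, 41.0], [45.5, -29.1]]]
70 [[[21.5, 22.7], [17.8, -31.3]], [[34.8, 32.5], [37.6, -37.1]]]
80 [[[19.5, 20.9], [15.9, -32.7]], [[26.9, 23.9], [29.7, -45.0]]]
90 [[[17.4, 19.2], [13.9, -34.0]], [[19.0, 15.4], [21.8, -53.0]]]
95 [[[16.4, 18.3], [12.9, -34.7]], [[15.1, 11.1], [17.9, -57.0]]]
100 [[[15.4, 17.5], [11.9, -35.4]], [[11.2, 6.9], [13.9, -61.0]]]
105 [[[14.4, 16.6], [10.9, -36.1]], [[7.2, 2.6], [10.0, -65.0]]]
110 [[[13.4, 15.7], [9.9, -36.8]], [[3.3, -1.6], [6.1, -68.9]]]
21.5 [ 0.008 -0.006  0.001 -0.003 -0.001  0.    -0.   ]
2.3285925925925928[ WARN:0@2.050] global loadsave.cpp:1063 imwrite_ Unsupported depth image for selected encoder is fallbacked to CV_8U.
```

The tail is at x≈+15, z≈90. With the nose on the floor, leaning 45° over the tongue's inner end (25, 80), that geometry is consistent and all inside. I wait a second and confirm nothing moves before handing in.

{"op": "send_rows", "data": {
  "commands": [
    [0,0,0,0,0,0,-1],
    [0,0,0,0,0,0,-1],
    [0,0,0,0,0,0,-1],
    [0,0,0,0,0,0,-1],
    [0,0,0,0,0,0,-1],
    [0,0,0,0,0,0,-1],
    [0,0,0,0,0,0,-1],
    [0,0,0,0,0,0,-1]
  ]
}}

```text
t: 22.55
eef_pos: [518.7, 414.0, 302.3]
orientation: [0.679, 0.735, -0.0, 0.0]
ft_force: [-0.3, -0.5, -0.5]
grip_width: 0.0
```

```bash
python3 -c "
from h import *
from cell import order
st();im=eyes.read_camera('top')[:,:,::-1].astype(int);a=cv2.imread('pics/top_end.png').astype(int);t0=cv2.imread('pics/top0.png').astype(int)
D=abs(im-a);print('slot',D[172:186,185:220].mean(),'bg',D[60:80,100:200].mean())
D=abs(im-t0);print('square',D[215:262,262:312].mean(),'bar',D[195:250,338:375].mean(),'bracket',D[215:262,98:150].mean())
print(order.close_job())
"
```

```text
t 22.55 pos [518.7  414.03 302.29] xang 94.54 tilt 0.01 F [-0.3 -0.5 -0.5] T [0.05 0.01 0.02] g 0.0 q [-0.97  0.38  0.26  1.58 -0.1   1.2   0.97]
slot 1.9244897959183673 bg 1.9078333333333333
square 3.4263829787234044 bar 3.455036855036855 bracket 9.208537915984724
the job is handed in; nothing more can be done
None
```

I posted the plate through the slot and handed the job in at about 22.6 s. It went in lengthways and flat, and the images place all of it inside the box. No verdict was reported.

- **Insertion:** I gripped the silver 130 x 60 plate near its rear end and found the slot shifted about 9 mm to box −y by sight. It slid in with no noticeable contact force until I let go about 30 mm short.
- **Pushing it through:** I pushed the tail with shut fingertips. It wedged twice, at about 17 N and then about 65 N at the wrist, below the 120 N limit. I backed off and changed the push height each time, and it then went through.
- **Final position:** the last images put the tail about 15 mm behind the face at z of about 90 mm. The plate appears to lean over the tongue's inner end with its nose on the floor. The nose can't be seen, so that part is inferred. Picture differences over 1 s at the slot matched the background noise, so it was at rest, and the arm was clear of everything.
- **Square, bar and casting:** the square and bar look unchanged. The casting's image area differed more from the start (9.2 against about 3.4 for the other two). The arm's shadow lies close to it, which I think is the reason, but I did not measure the casting's position again. No unexpected force was recorded, and the arm stayed about 250 mm or more above the table there.

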